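# Clamp a lithium pack in a cell clamp with a slip-clutch screw

## Robot

A 7-joint arm with a two-finger parallel gripper is mounted at the origin on a cart in front of the work surface, level with it; the furniture and walls round the work are solid. World frame = base frame: x ahead of the robot, y to its left, z up, the work surface at z = 0. Lengths are in m, angles in rad, forces in N, time in s.
With the tool pointing down it reaches from about 0.4 to 0.85 m from the base axis. Payload 10.4 kg.
Tool frame: the origin (TCP) lies on the centre line of the jaws, within the pads' length; the fingertips stand 8 mm ahead of it and the grasp point (between the pads) lies 11 mm behind it (r.tip_reach is the distance from the TCP to the fingertips, in m); z points along the fingers, y is the line along which they close (so a half turn about z gives the same grasp; the last joint's range is limited). The gripper opens to 87 mm and grips with 3 to 60 N. Pads are 19 mm wide; open, the fingers measure 117 mm over their backs; the gripper's body (75 mm by 190 mm) begins 51 mm behind the grasp point.
Start: joints at [-1.233, 0.332, -0.065, 1.46, 0.022, 1.35, -0.088], TCP at [0.221, 0.585, 0.231] pointing down, gripper open.
Joint ranges: [-2.6, 2.6], [-0.5, 2.12], [-1.47, 1.34], [0.16, 2.42], [-1.27, 4.41], [0.06, 2.06], [-2.6, 2.6]. Speed limits (rad/s): [2.22, 2.22, 2.79, 2.79, 3.14, 3.14, 3.14].

## Interface

Orientations are given as a rotation vector (axis times angle).
In Python, from bench import r gives the robot as it stands. The module is installed in compiled form; this text tells all that it offers.
- The arm moves only by the tool apply_moves, never from a script. Its arguments are lists of equal length, an entry for each row: "grip": the finger opening in cm, from 0 to 8.7; "linear": the shift along the world's x, y, z in cm, a list of three; "rotation": the turn, a rotation vector about the world's x, y, z in rad, a list of three. In form: {"grip": [grip, ...], "linear": [[x, y, z], ...], "rotation": [[wx, wy, wz], ...]}. A call has 1 to 12 rows; each row is the pose to reach, as a shift and turn from the pose commanded when the call began; what a row does not reach only later rows make up. A row lasts 1/10 s, in which the tool goes at most 50 mm and 8.59 degrees, less where a joint would pass 70% of its speed; a pose out of reach is approached as far as the arm can. A call with a gripper value outside its range is refused whole. The fingers move at their own pace and stop on an object; the grip force is fixed at half the most. Time passes only in rows, so rows that repeat a pose let the fingers close. It gives the time, the measured TCP pose, the force, the opening and the grip force at its end, in the units of the state.
- r.read_state(): the state, without advancing time (a new reading comes with each control period).
- r.camera(name): name is "scene" or "top"; returns the picture (384x512x3 uint8, blue, green, red); there is no depth.
- r.get_calibration(name): a dict with "fx", "fy", "cx", "cy" (pixels), "R" (3x3) and "t" (3): a world point X has camera coordinates R X + t. Camera axes: x right, y down, z forward; pixel columns grow to the right and rows downward; lengths in m; the calibration is good to about 2 mm. A picture is of the moment at which its call begins. get_calibration takes no time and is no camera call.
- r.close_job(): hands the job in; it is judged then, once.
The state is a dict: "t": time; "qpos": joint angles; "dq": joint speeds; "joint_efforts": joint torques, N m; "tool_pos": TCP position; "tool_rot": TCP orientation; "ft_force": force on the tool from outside, world axes, zero at the start; "ft_torque": the same for the moment, N m; "finger_gap": finger opening in m; "gripper_force": force on a finger pad.
Only numpy, scipy, OpenCV 4.12 (cv2) and the standard library are available. Lean on these libraries where they do the work, as an engineer would, in place of code of your own. Each camera call takes 0.05 s, during which the arm holds its last target. There are 200 camera calls.

## Task

Lay the blue battery pack in the nest of the blue cell clamp with its leads towards you, then swing the grey clamp bar over it until it meets its stop. Tighten the black torque cap clockwise until its clutch first slips, and stop there: the red marks on cap and collar must have parted, but by less than an eighth of a turn. Do not press down on the cap (the pouch must never be squeezed harder than the clutch allows), and leave the white pack where it lies.

Things in the scene. Friction and masses are not known exactly. Their poses are not given: they have to be found in the camera images.
- fixture: The cell clamp, screwed down: blue base plate 156 (x) by 96 mm (y), its top 14 mm above the desk. Its x axis points from the open front (the robot's side, where the pack's leads come out) to the column at the back; z up. Origin at desk height under the nest centre; the plate reaches 46 mm in front of it and 110 mm behind. A grey clamp bar swings on the column.
- nest (a point): Centre of the top of the nest's cork pad, 18 mm above the desk; axes as the clamp's. Domed steel pins, 6 mm thick, tops 25.5 mm above the desk, leave a 53 (x) by 37 mm (y) space for the cell: two on each long side at x = +-21 mm (36 mm free between them for a finger), two at each end at y = +-12 mm (leads go between the front two).
- column (a point): On the axis of the column on which the clamp bar swings, 78 mm behind the nest centre, 47 mm above the desk (mid-height of the bar). Column nut ends 71 mm above the desk. The bar swings level with a dry drag of about 0.15 N m and stays where it is left. Tightening the screw pulls it against its stop.
- swing_arm: Grey clamp bar, 20 mm wide, 40 to 54 mm above the desk, ends 32 mm round. Origin on the column axis at desk height; its -x axis points along it to the screw, 78 mm away. Home, at its hard stop, its x axis lies along the clamp's x and the screw is over the nest. It starts 1.6 to 2.1 rad anticlockwise from above of home (out to the right and back): push it clockwise.
- cap_grip (a point): Centre of the black ribbed torque cap on the screw: 24 mm across, from 11 mm below this point to 10.5 mm above. It turns with the cap; its x axis points away from the cap's red line. Clockwise from above screws the rubber foot down: the cap sinks 1.8 mm per rad. Follow it down and give way to the force: it passes on any push, and some 10 N too much harms the pack.
- cap_top (a point): Centre of the cap's top face. Turning the cap freely takes 0.07 N m. The foot first clears the pack by 2 to 6 mm (it varies); once it bears, the torque rises within some 0.3 rad to 0.135 N m and the clutch between cap and collar slips, the foot pressing with about 36 N. The screw holds when let go. A cap of 24 mm takes several grasps to turn so far.
- collar_mark (a point): Red mark on the top edge of the steel collar under the cap, 13 mm off the screw axis. Collar 30 mm across, 10 mm high, its top 12 mm below cap_grip; solid with the screw, so turning it by-passes the clutch. Its x axis points from the mark to the axis. At the start it is parallel to cap_grip's; when the clutch slips the collar stops and the cap runs ahead.
- blue_pack: Flat lithium pack, blue wrap: a cell 50 by 34 mm, 9 mm thick, about 60 g, with short leads and a white plug at one end (not solid to the touch). Its x axis points to the leads; origin on the underside, 7 mm inside the lead end of the cell. It starts flat in the tray, leads towards the robot.
- cell (a point): Centre of the underside of the blue pack's cell, 18 mm from the pack's origin away from the leads; axes as the pack's.
- white_pack: A pack of the same shape with a white wrap, also in the tray; leave it there. Origin and axes as for the blue one.
- tray: Black tray with a pink mat, 136 by 196 mm inside; its 2 mm walls end 30 mm above the desk, its floor is 7 mm above the desk. Origin: centre of the underside. It does not move. The two packs lie side by side in it, about 80 mm apart.

How it is judged:
By the outcome, as a careful person would: the job done as asked, in the order asked, and still so for the second after the job is handed in, with the robot touching nothing.
It also fails if it takes over 72 s, if anything falls off the work surface, if the arm or the gripper's body presses on something with over 40 N, if the wrist force passes 120 N, or if a joint passes its speed limit or range.

## Working session

There is one attempt and no reset: what is moved stays moved. The work goes in short steps, Python scripts to look and compute and a tool call to move; the robot and the scene stay as the last step left them, time stands still between calls to the robot, and variables do not carry over. Pictures are saved under pics/ and viewed, at most 10 in all, crops included, and the job is handed in when it is done.

Besides the shell and the picture viewer there is one more tool, called after "Request:" as name(argument=value, ...), one argument or row to a line, values as JSON. apply_moves: Moves the arm, as the interface text tells. Its arguments: {"type":"object","properties":{"grip":{"type":"array","items":{"type":"number"}},"linear":{"type":"array","items":{"type":"array","items":{"type":"number"}}},"rotation":{"type":"array","items":{"type":"array","items":{"type":"number"}}}},"required":["grip","linear","rotation"]}

```bash
mkdir -p pics
cat > h.py <<'E'
import numpy as np, cv2
from bench import r
def snap(n,name):
    im=r.camera(n); cv2.imwrite(f'pics/{name}.png',im); return im
def ray(n,u,v,z):
    c=r.get_calibration(n);R=np.array(c['R']);t=np.array(c['t'])
    d=R.T@np.array([(u-c['cx'])/c['fx'],(v-c['cy'])/c['fy'],1]);o=-R.T@t
    return o+d*(z-o[2])/d[2]
def proj(n,X):
    c=r.get_calibration(n);p=np.array(c['R'])@np.array(X)+np.array(c['t'])
    return np.array([c['fx']*p[0]/p[2]+c['cx'],c['fy']*p[1]/p[2]+c['cy']])
E
python3 - <<'E'
from h import *
a=snap('scene','s0');b=snap('top','t0')
s=r.read_state();print({k:np.round(v,3) for k,v in s.items()},r.tip_reach)
for n in('scene','top'):
    c=r.get_calibration(n);print(n,c['fx'],-np.array(c['R']).T@c['t'],np.round(c['R'],2))
E
```

```text
{'t': np.float64(0.1), 'qpos': array([-1.233,  0.333, -0.065,  1.461,  0.022,  1.35 , -0.089]), 'dq': array([-0.   , -0.001,  0.   , -0.002,  0.001,  0.   , -0.001]), 'joint_efforts': array([ 1.0000e-03, -6.2455e+01,  2.4000e-02, -3.9071e+01, -6.1000e-02,
        3.7000e-02,  0.0000e+00]), 'tool_pos': array([0.221, 0.584, 0.23 ]), 'tool_rot': array([-5.64e-01, -3.09e+00,  2.00e-03]), 'ft_force': array([ 0.31 ,  0.047, -0.628]), 'ft_torque': array([-0.043, -0.06 , -0.016]), 'gripper_force': np.float64(0.0), 'finger_gap': np.float64(0.087)} 0.008
scene 398.6646749653661 [ 0.02673404 -0.82995194  0.48910672] [[ 0.79 -0.61 -0.01]
 [-0.27 -0.34 -0.9 ]
 [ 0.55  0.71 -0.43]]
top 476.1649411839733 [ 0.40663002 -0.17996034  1.08725432] [[ 0.01 -1.   -0.03]
 [-0.99 -0.01 -0.13]
 [ 0.13  0.04 -0.99]]
```

View pics/s0.png

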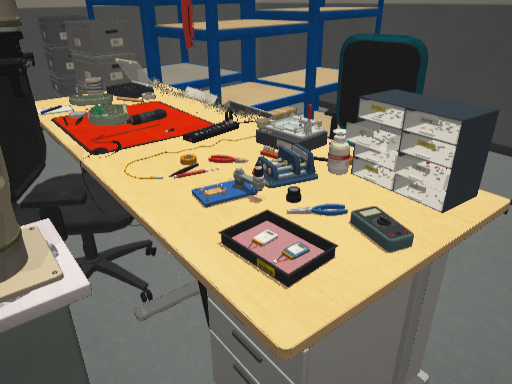

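View pics/t0.png

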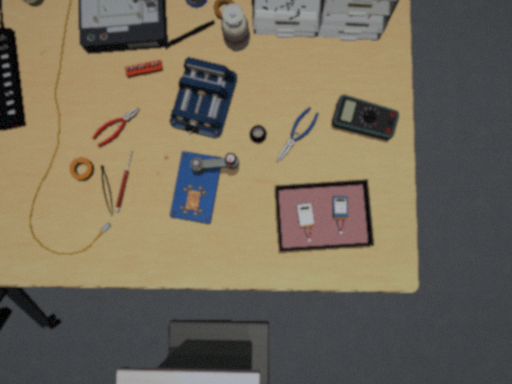

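Top view: fixture around (195,187), cap (231,160), blue pack (340,206), white pack (306,214). Next I'll zoom and segment.

Run:
```python
from h import *
t=cv2.imread('pics/t0.png');s=cv2.imread('pics/s0.png')
def crop(i,x,y,w,h,k): return cv2.resize(i[y:y+h,x:x+w],None,fx=k,fy=k,interpolation=cv2.INTER_CUBIC)
A=np.hstack([crop(t,165,145,80,60,5),crop(t,165,168,80,60,5)]);B=np.hstack([crop(s,185,155,80,60,5),crop(t,290,185,80,60,5)])
cv2.imwrite('pics/z0.png',np.vstack([A,B]))
hsv=cv2.cvtColor(t,cv2.COLOR_BGR2HSV)
m=cv2.inRange(hsv,(100,120,60),(125,255,255));m[:, :165]=0;m[:,250:]=0;m[:148]=0;m[230:]=0
n,l,st,ce=cv2.connectedComponentsWithStats(m);k=1+np.argmax(st[1:,4]);print(st[k])
c=np.argwhere(l==k)[:,::-1].astype(np.float32)
hull=cv2.convexHull(c);rc=cv2.minAreaRect(hull);bp=cv2.boxPoints(rc);print(rc)
for p in bp: print(p,ray('top',*p,.014).round(4))
print('ctr',ray('top',*rc[0],.014))
w=hsv[190:222,325:355];m=cv2.inRange(w,(90,60,40),(125,255,255));q=np.argwhere(m>0)[:,::-1].astype(np.float32)+[325,190]
rc=cv2.minAreaRect(q.astype(np.float32));print('pack',rc,ray('top',*rc[0],.016))
for p in cv2.boxPoints(rc): print(p,ray('top',*p,.016).round(4))
```

```text
[ 171  153   48   70 1598]
((195.7360076904297, 186.95201110839844), (39.1759147644043, 65.2931900024414), 10.30484676361084)
[170.62401 215.56802] [0.492  0.0452 0.014 ]
[182.304 151.328] [0.6411 0.0232 0.014 ]
[220.848 158.336] [ 0.6251 -0.0665  0.014 ]
[209.16801 222.57602] [ 0.477  -0.0432  0.014 ]
ctr [ 0.55815262 -0.01034381  0.014     ]
pack ((340.0, 206.0), (18.0, 12.0), 90.0) [ 0.51729116 -0.33769984  0.016     ]
[334. 197.] [ 0.5376 -0.3245  0.016 ]
[346. 197.] [ 0.5378 -0.3513  0.016 ]
[346. 215.] [ 0.4971 -0.3509  0.016 ]
[334. 215.] [ 0.4969 -0.3241  0.016 ]
```

View pics/z0.png

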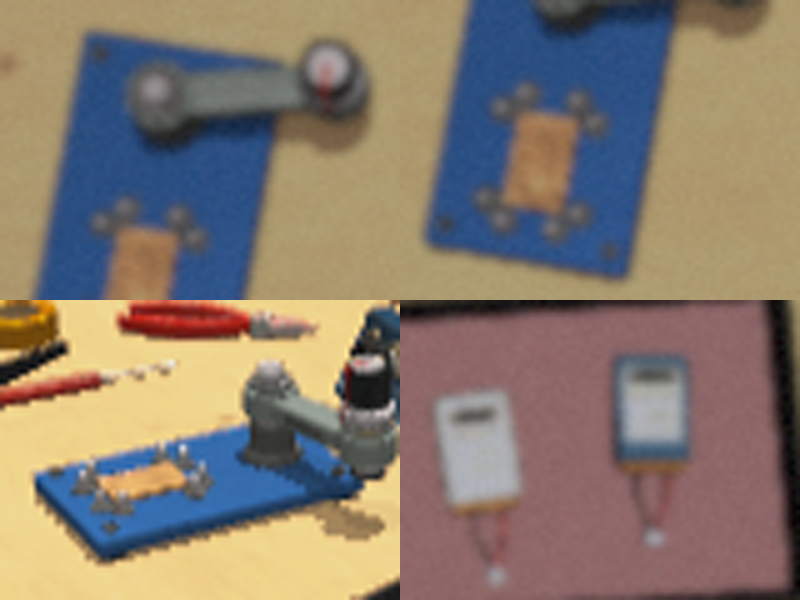

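Zoom shows the plate with corners near (170.4,216), (210,223), (182,151.5), (220,157); nest and pins are clear. The blue cell is about (340,207) with its leads towards the robot, and the cap is near (231,160). I'll fit these models to the images.

Run:
```python
from h import *
from scipy.optimize import minimize
t=cv2.imread('pics/t0.png');s=cv2.imread('pics/s0.png');K=8
def fit(cam,im,roi,maskf,shape,z,p0,hull=False):
    x,y,w,h=roi;c=cv2.resize(im[y:y+h,x:x+w],None,fx=K,fy=K,interpolation=cv2.INTER_CUBIC)
    m=maskf(c);n,l,st,_=cv2.connectedComponentsWithStats(m);m=((l==1+np.argmax(st[1:,4]))*255).astype(np.uint8)
    if hull:
        hh=cv2.convexHull(np.argwhere(m)[:,::-1].astype(np.int32));cv2.fillPoly(m,[hh],255)
    def cost(p):
        ca,sa=np.cos(p[2]),np.sin(p[2]);L=shape(p)
        P=[proj(cam,[p[0]+ca*a-sa*b,p[1]+sa*a+ca*b,z]) for a,b in L]
        P=((np.array(P)-[x,y]+.5)*K-.5)
        g=np.zeros_like(m);cv2.fillPoly(g,[np.round(P*16).astype(np.int32)],255,shift=4)
        return 1-(g&m>0).sum()/max(1,(g|m>0).sum())
    sim=np.array([p0]+[np.array(p0)+d for d in np.diag([.006,.006,.1]+[.005]*(len(p0)-3))])
    o=minimize(cost,p0,method='Nelder-Mead',options=dict(initial_simplex=sim,xatol=1e-5,fatol=1e-6,maxiter=600));return o.x.round(4),round(o.fun,4)
blue=lambda c:cv2.inRange(cv2.cvtColor(c,cv2.COLOR_BGR2HSV),(100,130,50),(125,255,255))
plate=lambda p:[(-.046,-.048),(.110,-.048),(.110,.048),(-.046,.048)]
print('plate top',fit('top',t,(160,145,70,85),blue,plate,.014,[.53,-.005,-.15],True))
ab=cv2.cvtColor(t[190:222,325:355],cv2.COLOR_BGR2LAB)[:,:,1];print('a: mat',np.median(ab),'pack',np.median(ab[10:20,12:18]))
def pm(c):
    a=cv2.cvtColor(c,cv2.COLOR_BGR2LAB)[:,:,1];return ((a<(138))*255).astype(np.uint8)
th=(np.median(ab)+128)/2;print(th)
pm=lambda c:((cv2.GaussianBlur(cv2.cvtColor(c,cv2.COLOR_BGR2LAB)[:,:,1],(0,0),2)<th)*255).astype(np.uint8)
def pk(p): return [(-.025,-p[4]/2),(p[3]-.025,-p[4]/2),(p[3]-.025,p[4]/2),(-.025,p[4]/2)]
print('pack far-edge model (x axis away: yaw pi)',fit('top',t,(325,188,30,34),pm,pk,.016,[.515,-.338,np.pi,.047,.034]))
# scene plate: outline of top edges on near side
print('tray px/check', ray('top',364,215,.03).round(3))
for u,v in ((230.5,160.0),): print('cap',ray('top',u,v,.09).round(4))
```

```text
plate top (array([ 0.5284, -0.0052, -0.1635]), np.float64(0.116))
a: mat 143.0 pack 128.0
135.5
pack far-edge model (x axis away: yaw pi) (array([ 0.5161, -0.3374,  3.1589,  0.0482,  0.0336]), np.float64(0.0244))
tray px/check [ 0.496 -0.388  0.03 ]
cap [ 0.6062 -0.0953  0.09  ]
```

Run:
```python
from h import *
p=(.5284,-.0052,-.1635);q=(.5161,-.3374,3.1589)
def W(p,a,b,z): return [p[0]+np.cos(p[2])*a-np.sin(p[2])*b,p[1]+np.sin(p[2])*a+np.cos(p[2])*b,z]
def tile(cam,x,y,w,h,k):
    i=cv2.imread('pics/%s0.png'%cam[0]);c=cv2.resize(i[y:y+h,x:x+w],None,fx=k,fy=k,interpolation=cv2.INTER_CUBIC)
    def pt(X): return tuple(((proj(cam,X)-[x,y]+.5)*k-.5).round().astype(int).tolist())
    for pp,L in((p,[(-.046,-.048,.014),(.11,-.048,.014),(.11,.048,.014),(-.046,.048,.014)]),(q,[(-.025,-.017,.016),(.025,-.017,.016),(.025,.017,.016),(-.025,.017,.016)])):
        cv2.polylines(c,[np.array([pt(W(pp,*l)) for l in L])],True,(0,255,255),1)
    for a in(-21,21):
        for b in(-21.5,21.5): cv2.circle(c,pt(W(p,a/1e3,b/1e3,.0255)),3,(0,0,255),1)
    for a in(-29.5,29.5):
        for b in(-12,12): cv2.circle(c,pt(W(p,a/1e3,b/1e3,.0255)),3,(0,255,0),1)
    cv2.circle(c,pt(W(p,.078,0,.071)),4,(255,0,255),1)
    return c
cv2.imwrite('pics/z1.png',np.vstack([np.hstack([tile('top',160,145,80,90,5),tile('top',300,185,80,90,5)])[:350],np.hstack([tile('scene',185,160,80,50,5),tile('scene',250,225,80,50,5)])]))
```

```text
(no output)
```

View pics/z1.png

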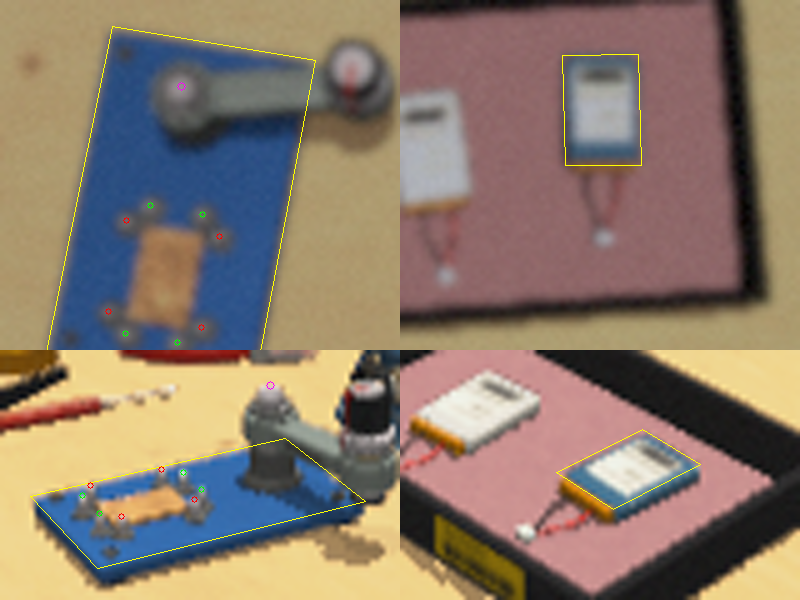

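Both packs and pins overlay consistently to within about 1 mm. Moving to the blue pack.

Request:
apply_moves(
  grip=[6,6,6,6,6,6,6,6,6,6,6],
  linear=[
    [28,-38.5,0],
    [28,-38.5,0],
    [28,-38.5,0],
    [28,-38.5,0],
    [28,-38.5,0],
    [28,-38.5,0],
    [28,-38.5,0],
    [28,-38.5,0],
    [28,-38.5,0],
    [28,-38.5,0],
    [28,-38.5,0],
  ],
  rotation=[
    [0,0,0.378],
    [0,0,0.378],
    [0,0,0.378],
    [0,0,0.378],
    [0,0,0.378],
    [0,0,0.378],
    [0,0,0.378],
    [0,0,0.378],
    [0,0,0.378],
    [0,0,0.378],
    [0,0,0.378],
  ],
)

```text
t: 1.2
tool_pos: [0.5028, 0.1951, 0.2303]
tool_rot: [-0.016, 3.141, -0.003]
ft_force: [0.1, -0.2, 0.2]
finger_gap: 0.0601
gripper_force: 0.0
```

Request:
apply_moves(
  grip=[6,6,6,6,6,6,6,6,6,6,6,6],
  linear=[
    [1.3,-53.3,0],
    [1.3,-53.3,0],
    [1.3,-53.3,0],
    [1.3,-53.3,0],
    [1.3,-53.3,0],
    [1.3,-53.3,0],
    [1.3,-53.3,0],
    [1.3,-53.3,0],
    [1.3,-53.3,0],
    [1.3,-53.3,-5],
    [1.3,-53.3,-10],
    [1.3,-53.3,-14],
  ],
  rotation=[
    [0,0,0.007],
    [0,0,0.007],
    [0,0,0.007],
    [0,0,0.007],
    [0,0,0.007],
    [0,0,0.007],
    [0,0,0.007],
    [0,0,0.007],
    [0,0,0.007],
    [0,0,0.007],
    [0,0,0.007],
    [0,0,0.007],
  ],
)

```text
t: 2.4
tool_pos: [0.5136, -0.3307, 0.1114]
tool_rot: [-0.034, 3.14, -0.003]
ft_force: [0.8, 1.2, -0.2]
finger_gap: 0.0602
gripper_force: 0.0
```

Run:
```python
from h import *
s=r.read_state();print(s['tool_pos'],s['tool_rot'],s['qpos'].round(2))
```

```text
[ 0.51359371 -0.33066254  0.11138471] [-3.44335490e-02  3.13966556e+00 -2.65426252e-03] [ 0.03  0.44  0.59  1.67 -0.27  1.11  2.29]
```

Request:
apply_moves(
  grip=[6,6,6,6,6],
  linear=[
    [0,0,-4],
    [0,0,-4],
    [0,0,-4],
    [0,0,-4],
    [0,0,-4],
  ],
  rotation=[
    [0,0,0],
    [0,0,0],
    [0,0,0],
    [0,0,0],
    [0,0,0],
  ],
)

```text
t: 2.9
tool_pos: [0.515, -0.3284, 0.0747]
tool_rot: [-0.039, 3.138, -0.002]
ft_force: [-0.1, -0.1, 0.2]
finger_gap: 0.0602
gripper_force: 0.0
```

Run:
```python
from h import *
s=r.read_state();print(s['tool_pos'],s['tool_rot'],s['qpos'].round(2))
t=snap('top','t1');c=snap('scene','s1')
A=[cv2.resize(i,None,fx=4,fy=4,interpolation=cv2.INTER_CUBIC) for i in (t[165:255,290:390],c[205:295,225:325])]
cv2.imwrite('pics/z2.png',np.hstack(A))
```

```text
[ 0.51502136 -0.32841651  0.07470528] [-3.89970097e-02  3.13770718e+00 -1.81022620e-03] [ 0.04  0.48  0.58  1.7  -0.29  1.05  2.31]
```

View pics/z2.png

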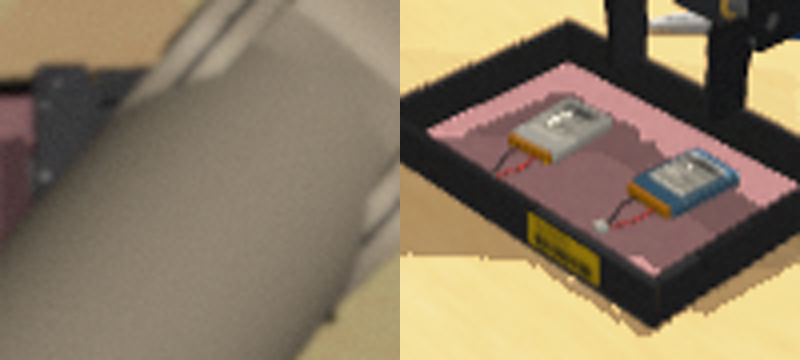

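The scene picture shows the fingers above the tray's back half, blue pack at (683,182) and white pack at (558,132), both undisturbed. Descending and closing.

Request:
apply_moves(
  grip=[6,6,6,6,6,6],
  linear=[
    [0,-0.9,0],
    [0,-0.9,-2],
    [0,-0.9,-4],
    [0,-0.9,-5.8],
    [0,-0.9,-5.8],
    [0,-0.9,-5.8],
  ],
  rotation=[
    [0,0,-0.007],
    [0,0,-0.007],
    [0,0,-0.007],
    [0,0,-0.007],
    [0,0,-0.007],
    [0,0,-0.007],
  ],
)

```text
t: 3.6
tool_pos: [0.5137, -0.3383, 0.0152]
tool_rot: [-0.025, 3.141, -0.001]
ft_force: [-1.2, -0.1, 6.4]
finger_gap: 0.0598
gripper_force: 2.6
```

Run:
```python
from h import *
s=r.read_state();print(s['tool_pos'],s['tool_rot'],s['ft_force'].round(1))
c=snap('scene','s2')
cv2.imwrite('pics/z3.png',cv2.resize(c[215:295,225:325],None,fx=5,fy=5,interpolation=cv2.INTER_CUBIC))
```

```text
[ 0.51368315 -0.33832813  0.01515709] [-2.54913054e-02  3.14058911e+00 -8.14977484e-04] [-1.2 -0.1  6.4]
```

View pics/z3.png

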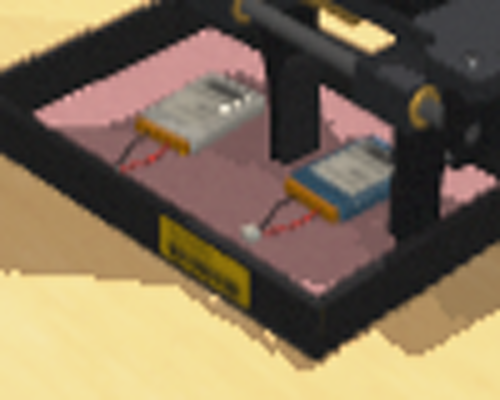

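The fingers straddle the blue pack near its middle and touch the mat lightly, so I'll raise 1 mm and close.

Request:
apply_moves(
  grip=[6,3,3,3,3,3,3,3],
  linear=[
    [0.1,0,0.15],
    [0.1,0,0.15],
    [0.1,0,0.15],
    [0.1,0,0.15],
    [0.1,0,0.15],
    [0.1,0,0.15],
    [0.1,0,0.15],
    [0.1,0,0.15],
  ],
  rotation=[
    [0,0,0],
    [0,0,0],
    [0,0,0],
    [0,0,0],
    [0,0,0],
    [0,0,0],
    [0,0,0],
    [0,0,0],
  ],
)

```text
t: 4.45
tool_pos: [0.5145, -0.3371, 0.0156]
tool_rot: [0.027, -3.141, -0.0]
ft_force: [0.3, 0.8, -0.4]
finger_gap: 0.0333
gripper_force: 30.0
```

Request:
apply_moves(
  grip=[3,3,3,3,3,3,3,3,3,3,3,3],
  linear=[
    [0,0,3],
    [0,0,7],
    [0,0,9],
    [1.2,4,9],
    [1.2,8,9],
    [1.2,12,9],
    [1.2,16,9],
    [1.2,20,9],
    [1.2,24,9],
    [1.2,28,9],
    [1.2,31,9],
    [1.2,33.2,9],
  ],
  rotation=[
    [0,0,0],
    [0,0,0],
    [0,0,0],
    [0,0,-0.1],
    [0,0,-0.18],
    [0,0,-0.18],
    [0,0,-0.18],
    [0,0,-0.18],
    [0,0,-0.18],
    [0,0,-0.18],
    [0,0,-0.18],
    [0,0,-0.18],
  ],
)

```text
t: 5.65
tool_pos: [0.5263, -0.0026, 0.1057]
tool_rot: [0.252, 3.131, 0.001]
ft_force: [0.2, -0.2, 1.0]
finger_gap: 0.0333
gripper_force: 30.0
```

Request:
apply_moves(
  grip=[3,3,3],
  linear=[
    [0,0,-4],
    [0,0,-4],
    [0,0,-4],
  ],
  rotation=[
    [0,0,0],
    [0,0,0],
    [0,0,0],
  ],
)

```text
t: 5.95
tool_pos: [0.526, -0.0059, 0.0658]
tool_rot: [-0.257, -3.13, 0.001]
ft_force: [0.4, -0.2, 1.0]
finger_gap: 0.0337
gripper_force: 30.0
```

Run:
```python
from h import *
s=r.read_state();print(s['tool_pos'],s['tool_rot'],s['ft_force'].round(1),s['qpos'].round(2),s['finger_gap'])
c=snap('scene','s3')
cv2.imwrite('pics/z4.png',cv2.resize(c[140:220,175:275],None,fx=7,fy=7,interpolation=cv2.INTER_CUBIC))
```

```text
[ 0.52601417 -0.00589379  0.06580428] [-2.56732653e-01 -3.12956376e+00  1.38588835e-03] [ 0.4 -0.2  1. ] [-0.52  0.3   0.51  1.93 -0.18  0.96  1.48] 0.03370903512491363
```

View pics/z4.png

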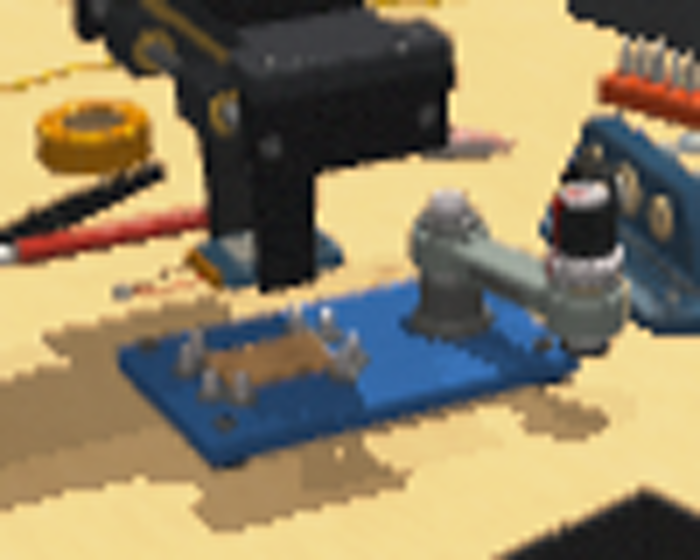

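The pack is held level above the nest: pack at about (265,260), nest at (270,355) in the crop, bar out to the right. Lowering.

Request:
apply_moves(
  grip=[3,3,3,3,3,3,3],
  linear=[
    [0.1,0.1,-2.5],
    [0.1,0.1,-3.0],
    [0.1,0.1,-3.0],
    [0.1,0.1,-3.2],
    [0.1,0.1,-3.4],
    [0.1,0.1,-3.6],
    [0.1,0.1,-3.7],
  ],
  rotation=[
    [0,0,0],
    [0,0,0],
    [0,0,0],
    [0,0,0],
    [0,0,0],
    [0,0,0],
    [0,0,0],
  ],
)

```text
t: 6.7
tool_pos: [0.5273, -0.0041, 0.0286]
tool_rot: [-0.255, -3.131, -0.0]
ft_force: [-2.3, -0.3, 0.6]
finger_gap: 0.0334
gripper_force: 30.0
```

Run:
```python
from h import *
s=r.read_state();print(s['tool_pos'],s['tool_rot'],s['ft_force'].round(1),s['ft_torque'].round(2))
c=snap('scene','s4')
cv2.imwrite('pics/z5.png',cv2.resize(c[150:220,180:270],None,fx=8,fy=8,interpolation=cv2.INTER_CUBIC))
```

```text
[ 0.52725646 -0.00405358  0.02862448] [-2.55260836e-01 -3.13073112e+00 -3.31272005e-04] [-2.3 -0.3  0.6] [0.12 0.33 0.07]
```

View pics/z5.png

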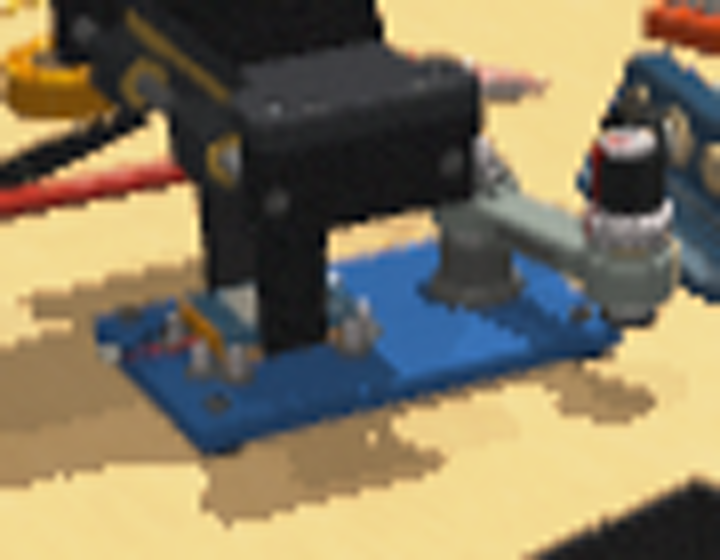

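The pack sits between the pins with a slight push from the back ones. I'll ease forward 1 mm, lower, release and lift.

Request:
apply_moves(
  grip=[3,3,3,5.5,5.5,5.5,5.5,5.5,5.5,5.5],
  linear=[
    [-0.08,0,-0.1],
    [-0.08,0,-0.17],
    [-0.08,0,-0.17],
    [-0.08,0,-0.17],
    [-0.08,0,-0.17],
    [-0.08,0,-0.17],
    [-0.08,0,3],
    [-0.08,0,7],
    [-0.08,0,11],
    [-0.08,0,14],
  ],
  rotation=[
    [0,0,0],
    [0,0,0],
    [0,0,0],
    [0,0,0],
    [0,0,0],
    [0,0,0],
    [0,0,0],
    [0,0,0],
    [0,0,0],
    [0,0,0],
  ],
)

```text
t: 7.75
tool_pos: [0.5272, -0.0044, 0.1712]
tool_rot: [0.256, 3.129, 0.001]
ft_force: [0.2, -0.4, -0.9]
finger_gap: 0.0552
gripper_force: 0.0
```

Run:
```python
from h import *
s=r.read_state();print(s['tool_pos'],s['tool_rot'],s['qpos'].round(2))
c=snap('scene','s5');t=snap('top','t5')
cv2.imwrite('pics/z6.png',np.hstack([cv2.resize(c[145:220,180:280],None,fx=4,fy=6,interpolation=cv2.INTER_CUBIC),cv2.resize(t[145:220,160:260],None,fx=4,fy=6,interpolation=cv2.INTER_CUBIC)]))
```

```text
[ 0.52719287 -0.00436325  0.17124244] [2.55937919e-01 3.12916567e+00 1.04262400e-03] [-0.57  0.16  0.54  1.83 -0.09  1.18  1.41]
```

View pics/z6.png

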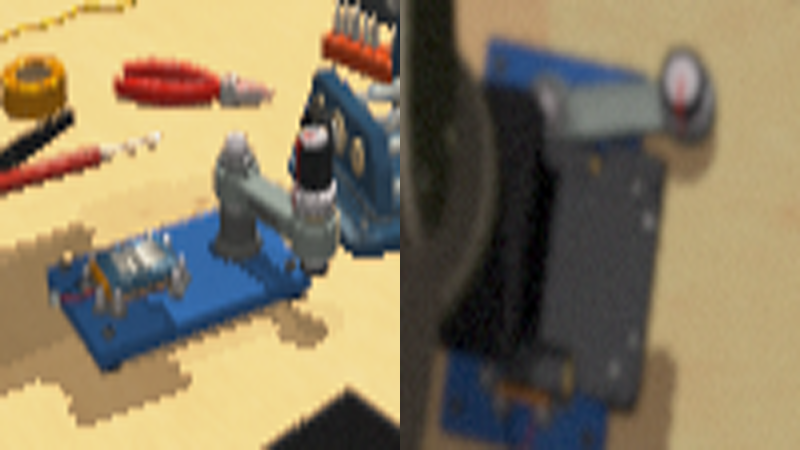

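Pack lies in the nest, leads to the front; bar still out to the right. Triangulating the cap.

Run:
```python
from h import *
from scipy.optimize import least_squares
def tri(a,b):
    o=least_squares(lambda X:np.r_[proj('top',X)-a,proj('scene',X)-b],[.6,-.09,.09]);return o.x.round(4),o.fun.round(2)
print(tri((230.2,157.6),(257.9,167)))
col=np.array([.6053,-.0179])
print(tri((196.4,163),(238.7,168.5)),col)
for z in(.08,.085,.09,.095,.1):
    X=ray('top',230.2,157.6,z);d=X[:2]-col;print(z,X.round(4),np.hypot(*d).round(4),np.arctan2(d[1],d[0]).round(3),proj('scene',X).round(1))
```

```text
(array([ 0.6107, -0.0949,  0.0937]), array([ 0.03, -0.04, -0.05,  0.01]))
(array([ 0.6041, -0.0188,  0.0662]), array([ 0.11, -0.16, -0.23,  0.02])) [ 0.6053 -0.0179]
0.08 [ 0.6134 -0.0937  0.08  ] 0.0762 -1.464 [258.4 171.5]
0.085 [ 0.6124 -0.0941  0.085 ] 0.0766 -1.478 [258.2 169.9]
0.09 [ 0.6114 -0.0946  0.09  ] 0.0769 -1.492 [258.  168.2]
0.095 [ 0.6103 -0.095   0.095 ] 0.0772 -1.505 [257.8 166.6]
0.1 [ 0.6093 -0.0954  0.1   ] 0.0776 -1.519 [257.5 164.9]
```

Run:
```python
from h import *
col=np.array([.6053,-.0179]);rho=.044
def P(th,off): u=np.array([np.cos(th),np.sin(th)]);n=np.array([-u[1],u[0]]);return col+rho*u+off*n
p0=P(-1.5,.027)
for i in range(0,20):
    th=-1.5-1.805*i/18;print(i,round(th,3),((P(th,.0195)-p0)*100).round(2),round(th+1.5,3))
```

```text
0 -1.5 [-0.75 -0.05] 0.0
1 -1.6 [-1.19 -0.26] -0.1
2 -1.701 [-1.64 -0.42] -0.201
3 -1.801 [-2.11 -0.53] -0.301
4 -1.901 [-2.59 -0.6 ] -0.401
5 -2.001 [-3.07 -0.61] -0.501
6 -2.102 [-3.55 -0.58] -0.602
7 -2.202 [-4.03 -0.5 ] -0.702
8 -2.302 [-4.49 -0.38] -0.802
9 -2.402 [-4.94 -0.21] -0.902
10 -2.503 [-5.37  0.01] -1.003
11 -2.603 [-5.78  0.27] -1.103
12 -2.703 [-6.16  0.57] -1.203
13 -2.804 [-6.51  0.9 ] -1.304
14 -2.904 [-6.82  1.27] -1.404
15 -3.004 [-7.1   1.66] -1.504
16 -3.104 [-7.33  2.09] -1.604
17 -3.205 [-7.52  2.53] -1.705
18 -3.305 [-7.66  2.99] -1.805
19 -3.405 [-7.76  3.46] -1.905
```

Request:
apply_moves(
  grip=[0,0,0,0,0,0,0,0,0,0],
  linear=[
    [5,-2.5,0],
    [10.8,-5.5,0],
    [10.8,-5.5,0],
    [10.8,-5.5,0],
    [10.8,-5.5,-3],
    [10.8,-5.5,-7],
    [10.8,-5.5,-10],
    [10.8,-5.5,-11.7],
    [10.8,-5.5,-11.7],
    [10.8,-5.5,-11.7],
  ],
  rotation=[
    [0,0,0.12],
    [0,0,0.235],
    [0,0,0.235],
    [0,0,0.235],
    [0,0,0.235],
    [0,0,0.235],
    [0,0,0.235],
    [0,0,0.235],
    [0,0,0.235],
    [0,0,0.235],
  ],
)

```text
t: 8.85
tool_pos: [0.6351, -0.0591, 0.0527]
tool_rot: [-0.113, 3.139, -0.0]
ft_force: [-0.6, -0.5, 1.6]
finger_gap: 0.0001
gripper_force: 0.0
```

Request:
apply_moves(
  grip=[0,0,0,0,0,0,0,0,0,0,0,0],
  linear=[
    [-0.75,-0.05,0],
    [-1.19,-0.26,0],
    [-1.64,-0.42,0],
    [-2.11,-0.53,0],
    [-2.59,-0.6,0],
    [-3.07,-0.61,0],
    [-3.55,-0.58,0],
    [-4.03,-0.5,0],
    [-4.49,-0.38,0],
    [-4.94,-0.21,0],
    [-5.37,0.01,0],
    [-5.78,0.27,0],
  ],
  rotation=[
    [0,0,0],
    [0,0,-0.1],
    [0,0,-0.2],
    [0,0,-0.3],
    [0,0,-0.4],
    [0,0,-0.5],
    [0,0,-0.6],
    [0,0,-0.7],
    [0,0,-0.8],
    [0,0,-0.9],
    [0,0,-1.0],
    [0,0,-1.1],
  ],
)

```text
t: 10.05
tool_pos: [0.5778, -0.0574, 0.0536]
tool_rot: [1.549, 2.729, 0.003]
ft_force: [0.7, -3.0, 2.1]
finger_gap: 0.0005
gripper_force: 1.6
```

Run:
```python
from h import *
s=r.read_state();print(s['tool_pos'],s['tool_rot'],s['ft_force'].round(1),s['ft_torque'].round(2),s['qpos'].round(2))
```

```text
[ 0.57775404 -0.0573531   0.05361772] [1.54936954 2.72902715 0.00284227] [ 0.7 -3.   2.1] [-0.77 -0.28  0.03] [-0.59  0.49  0.76  1.81 -0.4   1.    0.87]
```

Request:
apply_moves(
  grip=[0,0,0,0,0,0,0],
  linear=[
    [-0.38,0.3,0],
    [-0.73,0.63,0],
    [-1.04,1.0,0],
    [-1.32,1.39,0],
    [-1.55,1.82,0],
    [-1.74,2.26,0],
    [-1.82,2.48,0],
  ],
  rotation=[
    [0,0,-0.1],
    [0,0,-0.2],
    [0,0,-0.3],
    [0,0,-0.4],
    [0,0,-0.5],
    [0,0,-0.6],
    [0,0,-0.65],
  ],
)

```text
t: 10.75
tool_pos: [0.5587, -0.0321, 0.0531]
tool_rot: [2.341, 2.094, 0.002]
ft_force: [-2.2, -2.6, 2.4]
finger_gap: 0.0002
gripper_force: 1.7
```

Request:
apply_moves(
  grip=[0,0,0,0],
  linear=[
    [-0.04,0.12,0],
    [-0.06,0.24,0],
    [-0.08,0.36,0],
    [-0.08,0.36,0],
  ],
  rotation=[
    [0,0,-0.03],
    [0,0,-0.05],
    [0,0,-0.05],
    [0,0,-0.05],
  ],
)

```text
t: 11.15
tool_pos: [0.5583, -0.0297, 0.0526]
tool_rot: [2.388, 2.038, 0.001]
ft_force: [-2.2, -6.6, 5.7]
finger_gap: 0.0001
gripper_force: 3.4
```

Request:
apply_moves(
  grip=[0,0,0],
  linear=[
    [-0.02,0.1,0],
    [-0.03,0.15,0],
    [-0.03,0.15,0],
  ],
  rotation=[
    [0,0,0],
    [0,0,0],
    [0,0,0],
  ],
)

```text
t: 11.45
tool_pos: [0.5582, -0.0296, 0.0526]
tool_rot: [2.388, 2.036, -0.0]
ft_force: [0.2, -10.1, 2.9]
finger_gap: 0.0005
gripper_force: 5.3
```

At the stop (10 N, no motion). Backing off, lifting away to the left while turning the wrist for the cap.

Request:
apply_moves(
  grip=[0,0,0,5,5,5,5,5,5,5,5,5],
  linear=[
    [0,-2,0],
    [0,-2,3],
    [0,-2,7],
    [0,-2,11],
    [-3,3,11],
    [-6,8,11],
    [-6,13,11],
    [-6,18,11],
    [-6,23,11],
    [-6,25,11],
    [-6,25,11],
    [-6,25,11],
  ],
  rotation=[
    [0,0,0],
    [0,0,0],
    [0,0,0.14],
    [0,0,0.28],
    [0,0,0.42],
    [0,0,0.56],
    [0,0,0.7],
    [0,0,0.84],
    [0,0,0.98],
    [0,0,1.12],
    [0,0,1.26],
    [0,0,1.4],
  ],
)

```text
t: 12.65
tool_pos: [0.4972, 0.2253, 0.1619]
tool_rot: [0.498, 3.102, 0.001]
ft_force: [0.2, -0.7, -0.7]
finger_gap: 0.0493
gripper_force: 0.0
```

Run:
```python
from h import *
s=r.read_state();print(s['tool_pos'],s['tool_rot'],s['qpos'].round(2))
c=snap('scene','s6');t=snap('top','t6')
cv2.imwrite('pics/z7.png',np.hstack([cv2.resize(c[150:210,190:255],None,fx=6,fy=6,interpolation=cv2.INTER_CUBIC),cv2.resize(t[160:220,165:230],None,fx=6,fy=6,interpolation=cv2.INTER_CUBIC)]))
```

```text
[0.49719319 0.22531945 0.16185959] [4.98466002e-01 3.10174641e+00 1.23367658e-03] [-1.13  0.24  0.72  1.8  -0.17  1.17  0.89]
```

View pics/z7.png

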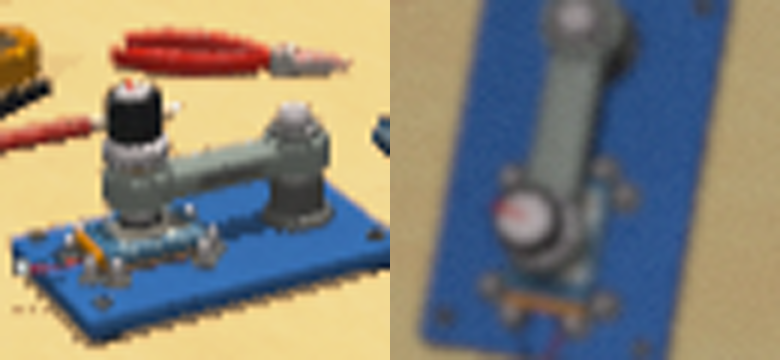

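Bar is over the pack along the plate axis; cap top centre at about (187.3,196.1) top, (212,164.6) scene.

Run:
```python
from h import *
from scipy.optimize import least_squares
def tri(a,b):
    o=least_squares(lambda X:np.r_[proj('top',X)-a,proj('scene',X)-b],[.6,-.09,.09]);return o.x.round(4),o.fun.round(2)
print(tri((187.3,196.1),(212.1,164.6)),tri((195.4,162.6),(238.3,168)))
# dark cap / bright top refinement, top view
t=cv2.imread('pics/t6.png')[185:207,176:200];g=cv2.cvtColor(t,cv2.COLOR_BGR2GRAY)
for row in g[::1]: print(' '.join('%3d'%v for v in row))
for z in(.094,.097): print(ray('top',187.3,196.1,z).round(4))
```

```text
(array([ 0.528 , -0.006 ,  0.0934]), array([ 0.21, -0.34, -0.5 ,  0.04])) (array([ 0.6047, -0.0165,  0.0668]), array([ 0.06, -0.09, -0.14,  0.01]))
 87  77  77  71  78  72  77  74  72  75  74  75  92 102 115 117 119 119 121 118 102  76  53  55
 84  77  77  76  77  74  76  77  74  73  77  78  94 109 117 121 120 122 121 115 100  72  58  73
 81  76  78  76  74  77  77  79  85  84  76  84  96 111 116 117 122 119 123 115  96  68  70  86
 80  75  76  71  77  75  74  86  99  96  89  85  97 111 114 118 119 123 122 112  90  67  70  95
 79  75  78  73  75  72  75  89 104 106  90  85  98 108 113 116 119 121 118 106  84  63  66  83
 74  71  74  75  71  75  77  83  92  91  80  81  88  94 105 110 119 118 116 104  80  66  73  81
 72  73  76  74  77  77  72  75  74  79  85  84  87  86  87  94 109 114 110  95  80  78  92  98
 73  69  73  79  75  75  71  70  83 100 118 120 117 110  90  85  98 108 100  88  75  86 108 113
 74  74  77  75  77  75  71  80 107 128 143 150 150 141 112  88  83  93  96  85  77  92 117 118
 75  74  76  74  71  72  75  92 118 136 148 157 161 157 136 107  74  83  99 100  87 101 
[... 511 characters left out ...]
  72  65  70  83  98  99  93  76  55  46  61  85  95  94  82  72  77  79
 78  75  77  76  78  74  73  70  63  65  66  61  56  53  60  64  83  95  94  80  74  69  72  77
 77  76  78  77  76  72  74  74  69  71  66  65  61  71  84  94  96  93  82  76  69  75  75  76
 74  77  73  77  74  79  77  76  73  70  74  75  82  87  99  97  89  80  73  72  81  86  85  75
 78  74  79  79  77  76  78  67  74  68  69  73  78  77  81  76  72  70  77  91 103 101  91  79
 78  77  75  77  83  83  80  78  74  70  66  65  59  59  60  58  59  71  87 105 118 113  93  81
 74  77  77  82  90  97  92  77  76  74  66  59  58  50  50  51  59  73  91 105 120 106  93  79
[ 0.5272 -0.0056  0.094 ]
[ 0.5268 -0.0062  0.097 ]
```

Request:
apply_moves(
  grip=[5,5,5,5,5,5,5,5,5,5,5,5],
  linear=[
    [0.6,-4.6,0],
    [1.2,-9.2,0],
    [1.8,-13.8,0],
    [2.4,-18.4,0],
    [3.0,-22,0],
    [3.0,-23.1,0],
    [3.0,-23.1,0],
    [3.0,-23.1,0],
    [3.0,-23.1,0],
    [3.0,-23.1,-2],
    [3.0,-23.1,-3],
    [3.0,-23.1,-3],
  ],
  rotation=[
    [0,0,0.14],
    [0,0,0.28],
    [0,0,0.42],
    [0,0,0.56],
    [0,0,0.7],
    [0,0,0.84],
    [0,0,0.98],
    [0,0,1.05],
    [0,0,1.05],
    [0,0,1.05],
    [0,0,1.05],
    [0,0,1.05],
  ],
)

```text
t: 13.95
tool_pos: [0.5266, -0.0074, 0.1305]
tool_rot: [1.105, -2.938, -0.001]
ft_force: [-0.5, 0.4, 0.8]
finger_gap: 0.05
gripper_force: 0.0
```

Run:
```python
from h import *
s=r.read_state();print(s['tool_pos'],s['tool_rot'],s['qpos'].round(2),s['ft_force'].round(1),s['ft_torque'].round(3))
```

```text
[ 0.52663743 -0.00744189  0.13049907] [ 1.10515304e+00 -2.93819559e+00 -7.78720916e-04] [-0.71  0.23  0.72  1.87 -0.17  1.1   2.37] [-0.5  0.4  0.8] [0.104 0.073 0.031]
```

Request:
apply_moves(
  grip=[5,5,5,5],
  linear=[
    [0.1,0.13,-2],
    [0.1,0.13,-4.2],
    [0.1,0.13,-4.2],
    [0.1,0.13,-4.2],
  ],
  rotation=[
    [0,0,0],
    [0,0,0],
    [0,0,0],
    [0,0,0],
  ],
)

```text
t: 14.35
tool_pos: [0.5288, -0.0064, 0.0904]
tool_rot: [1.108, -2.939, 0.0]
ft_force: [-0.5, 0.1, 0.4]
finger_gap: 0.0499
gripper_force: 0.0
```

Request:
apply_moves(
  grip=[2,2,2,2,2],
  linear=[
    [0,0,0],
    [0,0,0],
    [0,0,0],
    [0,0,0],
    [0,0,0],
  ],
  rotation=[
    [0,0,0],
    [0,0,0],
    [0,0,0],
    [0,0,0],
    [0,0,0],
  ],
)

```text
t: 14.85
tool_pos: [0.528, -0.0056, 0.0898]
tool_rot: [1.11, -2.938, -0.002]
ft_force: [-4.0, 2.2, 6.1]
finger_gap: 0.0228
gripper_force: 30.0
```

Run:
```python
from h import *
s=r.read_state();print(s['tool_pos'],s['tool_rot'],s['qpos'].round(2),s['ft_force'].round(1),s['ft_torque'].round(3))
```

```text
[ 0.52804909 -0.00563152  0.08982883] [ 1.11014581e+00 -2.93790029e+00 -2.34936432e-03] [-0.68  0.29  0.7   1.91 -0.22  1.02  2.41] [-4.   2.2  6.1] [0.604 1.    0.024]
```

Request:
apply_moves(
  grip=[2,2,2,2,2,2],
  linear=[
    [-0.08,0.05,0.12],
    [-0.08,0.05,0.12],
    [-0.08,0.05,0.1],
    [-0.08,0.05,0.08],
    [-0.08,0.05,0.07],
    [-0.08,0.05,0.07],
  ],
  rotation=[
    [0,0,0],
    [0,0,0],
    [0,0,-0.1],
    [0,0,-0.2],
    [0,0,-0.3],
    [0,0,-0.3],
  ],
)

```text
t: 15.45
tool_pos: [0.5273, -0.0054, 0.0898]
tool_rot: [0.656, -3.071, -0.0]
ft_force: [-0.2, 2.2, -8.7]
finger_gap: 0.0227
gripper_force: 30.0
```

```bash
cat >> h.py <<'E'
from scipy.spatial.transform import Rotation
def st():
    s=r.read_state();y=Rotation.from_rotvec(s['tool_rot']).as_matrix()[:,1]
    print('t',round(float(s['t']),2),s['tool_pos'].round(4),'yaw',round(float(np.arctan2(y[1],y[0])),3),'F',s['ft_force'].round(1),'M',s['ft_torque'].round(3),'j7',s['qpos'][6].round(2),s['finger_gap'].round(4))
E
python3 -c "
from h import *
st()"
```

```text
Traceback (most recent call last):
  File "h.py", line 15, in st
    print('t',round(float(s['t']),2),s['tool_pos'].round(4),'yaw',round(float(np.arctan2(y[1],y[0])),3),'F',s['ft_force'].round(1),'M',s['ft_torque'].round(3),'j7',s['qpos'][6].round(2),s['finger_gap'].round(4))
                                                                                                                                                                                          ^^^^^^^^^^^^^^^^^^^^^
AttributeError: 'float' object has no attribute 'round'
```

```bash
sed -i "s/s\['finger_gap'\].round(4)/round(float(s['finger_gap']),4)/" h.py; python3 -c "
from h import *
st()"
```

```text
t 15.45 [ 0.5273 -0.0054  0.0898] yaw 1.992 F [-0.2  2.2 -8.7] M [0.305 0.051 0.   ] j7 2.12 0.0227
```

Request:
apply_moves(
  grip=[2,2,2,2,2],
  linear=[
    [0,0.01,-0.05],
    [0,0.02,-0.08],
    [0,0.02,-0.1],
    [0,0.02,-0.115],
    [0,0.02,-0.115],
  ],
  rotation=[
    [0,0,-0.1],
    [0,0,-0.2],
    [0,0,-0.3],
    [0,0,-0.3],
    [0,0,-0.3],
  ],
)

```text
t: 15.95
tool_pos: [0.5275, -0.0056, 0.0891]
tool_rot: [0.199, -3.135, -0.0]
ft_force: [-3.2, 2.2, -3.4]
finger_gap: 0.0229
gripper_force: 30.0
```

```bash
python3 -c "
from h import *
st()"
```

```text
t 15.95 [ 0.5275 -0.0056  0.0891] yaw 1.698 F [-3.2  2.2 -3.4] M [ 0.413  0.547 -0.053] j7 1.85 0.0229
```

```bash
sed -i "s/'j7',s/'e7',round(float(s['joint_efforts'][6]),3),'j7',s/" h.py; python3 -c "
from h import *
st()"
```

```text
t 15.95 [ 0.5275 -0.0056  0.0891] yaw 1.698 F [-3.2  2.2 -3.4] M [ 0.413  0.547 -0.053] e7 -0.202 j7 1.85 0.0229
```

Request:
apply_moves(
  grip=[2,2,2,2,2],
  linear=[
    [-0.03,0.02,-0.018],
    [-0.03,0.02,-0.036],
    [-0.03,0.02,-0.054],
    [-0.03,0.02,-0.072],
    [-0.03,0.02,-0.072],
  ],
  rotation=[
    [0,0,-0.1],
    [0,0,-0.2],
    [0,0,-0.3],
    [0,0,-0.4],
    [0,0,-0.4],
  ],
)

```text
t: 16.45
tool_pos: [0.5273, -0.0052, 0.0884]
tool_rot: [-0.432, -3.111, 0.0]
ft_force: [-2.0, 1.9, -3.9]
finger_gap: 0.0228
gripper_force: 30.0
```

```bash
python3 -c "
from h import *
st()"
```

```text
t 16.45 [ 0.5273 -0.0052  0.0884] yaw 1.295 F [-2.   1.9 -3.9] M [ 0.321  0.438 -0.05 ] e7 -1.663 j7 1.49 0.0228
```

Request:
apply_moves(
  grip=[2,2,2,2],
  linear=[
    [-0.02,0.02,-0.018],
    [-0.02,0.02,-0.036],
    [-0.02,0.02,-0.054],
    [-0.02,0.02,-0.06],
  ],
  rotation=[
    [0,0,-0.1],
    [0,0,-0.2],
    [0,0,-0.3],
    [0,0,-0.3],
  ],
)

```text
t: 16.85
tool_pos: [0.5273, -0.0051, 0.0879]
tool_rot: [0.89, 3.013, -0.0]
ft_force: [-0.8, 1.6, -4.2]
finger_gap: 0.0223
gripper_force: 30.0
```

```bash
python3 -c "
from h import *
st()"
```

```text
t 16.85 [ 0.5273 -0.0051  0.0879] yaw 0.996 F [-0.8  1.6 -4.2] M [ 0.336  0.266 -0.042] e7 -1.64 j7 1.22 0.0223
```

Request:
apply_moves(
  grip=[2,2,2,2],
  linear=[
    [-0.02,0.02,-0.018],
    [-0.02,0.02,-0.036],
    [-0.02,0.02,-0.054],
    [-0.02,0.02,-0.06],
  ],
  rotation=[
    [0,0,-0.1],
    [0,0,-0.2],
    [0,0,-0.3],
    [0,0,-0.3],
  ],
)

```text
t: 17.25
tool_pos: [0.5273, -0.0049, 0.0873]
tool_rot: [1.329, 2.846, -0.0]
ft_force: [0.1, 1.1, -4.1]
finger_gap: 0.0229
gripper_force: 30.0
```

```bash
python3 -c "
from h import *
st()"
```

```text
t 17.25 [ 0.5273 -0.0049  0.0873] yaw 0.697 F [ 0.1  1.1 -4.1] M [ 0.283  0.141 -0.039] e7 -1.608 j7 0.96 0.0229
```

Request:
apply_moves(
  grip=[2,2,2,2],
  linear=[
    [0,0.01,-0.018],
    [0,0.01,-0.036],
    [0,0.01,-0.054],
    [0,0.01,-0.06],
  ],
  rotation=[
    [0,0,-0.1],
    [0,0,-0.2],
    [0,0,-0.3],
    [0,0,-0.3],
  ],
)

```text
t: 17.65
tool_pos: [0.5274, -0.0049, 0.0868]
tool_rot: [1.738, 2.616, 0.0]
ft_force: [0.9, 1.6, -4.3]
finger_gap: 0.023
gripper_force: 30.0
```

```bash
python3 -c "
from h import *
st()"
```

```text
t 17.65 [ 0.5274 -0.0049  0.0868] yaw 0.398 F [ 0.9  1.6 -4.3] M [ 0.223 -0.117 -0.007] e7 -1.576 j7 0.7 0.023
```

Request:
apply_moves(
  grip=[2,2,2,2],
  linear=[
    [0,0.01,-0.018],
    [0,0.01,-0.036],
    [0,0.01,-0.045],
    [0,0.01,-0.045],
  ],
  rotation=[
    [0,0,-0.1],
    [0,0,-0.2],
    [0,0,-0.25],
    [0,0,-0.25],
  ],
)

```text
t: 18.05
tool_pos: [0.5277, -0.0049, 0.0866]
tool_rot: [2.049, 2.38, 0.001]
ft_force: [0.9, 1.1, -1.7]
finger_gap: 0.0228
gripper_force: 30.0
```

```bash
python3 -c "
from h import *
st()"
```

```text
t 18.05 [ 0.5277 -0.0049  0.0866] yaw 0.149 F [ 0.9  1.1 -1.7] M [ 0.3   -0.119  0.034] e7 -0.897 j7 0.49 0.0228
```

Torque has risen by about 0.075 and sinking has nearly stopped, so the clutch is at or near slip. One small step more to see whether the torque plateaus.

Request:
apply_moves(
  grip=[2,2,2,2],
  linear=[
    [0,0,0],
    [0,0,0],
    [0,0,0],
    [0,0,0],
  ],
  rotation=[
    [0,0,-0.1],
    [0,0,-0.15],
    [0,0,-0.15],
    [0,0,-0.15],
  ],
)

```text
t: 18.45
tool_pos: [0.5277, -0.0048, 0.0866]
tool_rot: [2.223, 2.219, 0.001]
ft_force: [3.1, 2.4, -1.6]
finger_gap: 0.0232
gripper_force: 30.0
```

```bash
python3 -c "
from h import *
st()"
```

```text
t 18.45 [ 0.5277 -0.0048  0.0866] yaw -0.002 F [ 3.1  2.4 -1.6] M [ 0.247 -0.495  0.057] e7 -0.12 j7 0.36 0.0232
```

Sinking has stopped with the torque on a plateau, so the clutch is slipping at an estimated 0.2–0.3 rad. Releasing and checking from the cameras.

Request:
apply_moves(
  grip=[5,5,5,5,5,5,5,5,5,5,5,5],
  linear=[
    [0,0,0],
    [0,0,0],
    [0,0,0],
    [0,0,1],
    [0,0,4],
    [0,0,8],
    [-1,5,9],
    [-2,10,9],
    [-3,15,9],
    [-3,20,9],
    [-3,23,9],
    [-3,23,9],
  ],
  rotation=[
    [0,0,0],
    [0,0,0],
    [0,0,0],
    [0,0,0],
    [0,0,0],
    [0,0,0],
    [0,0,0],
    [0,0,0],
    [0,0,0],
    [0,0,0],
    [0,0,0],
    [0,0,0],
  ],
)

```text
t: 19.65
tool_pos: [0.4961, 0.2309, 0.1765]
tool_rot: [2.22, 2.223, 0.0]
ft_force: [0.5, -0.9, 1.1]
finger_gap: 0.05
gripper_force: 0.0
```

Run:
```python
from h import *
st()
snap('scene','s7');snap('top','t7')
def red(i): i=i.astype(int);return i[:,:,2]-np.maximum(i[:,:,0],i[:,:,1])
for f,c,x0,x1,y0,y1 in(('t6',0,180,196,189,203),('t7',0,180,196,189,203),('s6',0,204,221,160,182),('s7',0,204,221,160,182)):
    i=cv2.imread(f'pics/{f}.png')[y0:y1,x0:x1];print(f,'origin',x0,y0)
    for row in red(i): print(' '.join('%3d'%v if v>12 else '  .' for v in row))
# where would red marks project? cap axis, mark angles
C=np.array([.528,-.006])
for a in np.arange(-180,180,30):
    d=np.array([np.cos(np.radians(a)),np.sin(np.radians(a))]);print(a,proj('top',[*(C+.008*d),.0935]).round(1),proj('scene',[*(C+.008*d),.0935]).round(1),'collar',proj('top',[*(C+.014*d),.071]).round(1),proj('scene',[*(C+.014*d),.071]).round(1))
```

```text
t 19.65 [0.4961 0.2309 0.1765] yaw 0.001 F [ 0.5 -0.9  1.1] M [-0.115  0.065 -0.011] e7 -0.644 j7 -0.18 0.05
t6 origin 180 189
  .   .   .   .   .   .   .   .   .   .   .   .   .   .   .   .
  .   .   .   .   .   .   .   .   .   .   .   .   .   .   .   .
  .   .   .   .   .   .   .   .   .   .   .   .   .   .   .   .
  .   .   .   .   .   .   .   .   .   .   .   .   .   .   .   .
  .   .   .   .  21  14  13   .   .   .   .   .   .   .   .   .
  .   .   .  34  41  34  24  15   .   .   .   .   .   .   .   .
  .   .   .  30  40  41  34  25   .   .   .   .   .   .   .   .
  .   .   .   .  21  27  30  23  14   .   .   .   .   .   .   .
  .   .   .   .   .  13  13  13   .   .   .   .   .   .   .   .
  .   .   .   .   .   .   .   .   .   .   .   .   .   .   .   .
  .   .   .   .   .   .   .   .   .   .   .   .   .   .   .   .
  .   .   .   .   .   .   .   .   .   .   .   .   .   .   .   .
  .   .   .   .   .   .   .   .   .   .   .   .   .   .   .   .
  .   .   .   .   .   .   .   .   .   .   .   .   .   .   .   .
t7 origin 180 189
  .   .   .   .   .   .   .   .   .   .   .   .   .   .   .
[... 3966 characters left out ...]
collar [192.4 202.6] [209.6 174.6]
-120 [190.7 197.7] [211.7 165.8] collar [194.8 200.3] [212.3 174.7]
-90 [191.3 195.8] [213.3 165.5] collar [195.7 197.1] [215.  174.2]
-60 [190.8 193.9] [214.4 165. ] collar [195.  193.9] [216.9 173.3]
-30 [189.5 192.5] [214.7 164.4] collar [192.7 191.5] [217.4 172.2]
0 [187.6 192. ] [214.2 163.8] collar [189.5 190.6] [216.6 171.2]
30 [185.7 192.5] [213.  163.5] collar [186.3 191.4] [214.5 170.6]
60 [184.3 193.8] [211.5 163.4] collar [183.8 193.8] [211.8 170.4]
90 [183.8 195.7] [210.  163.7] collar [182.9 197. ] [209.2 170.9]
120 [184.2 197.6] [208.9 164.2] collar [183.6 200.2] [207.3 171.8]
150 [185.5 199. ] [208.5 164.8] collar [185.9 202.6] [206.7 172.9]
```

Run:
```python
from h import *
a=[r.camera('top').astype(float) for _ in range(6)];b=np.mean(a,0)
i=b[186:204,184:202];R=i[:,:,2]-np.maximum(i[:,:,0],i[:,:,1])
print('top origin 184,186')
for row in R: print(' '.join('%3d'%v if v>5 else '  .' for v in row))
s=np.mean([r.camera('scene').astype(float) for _ in range(2)],0)[164:184,206:224]
print('scene origin 206,164  R-G / R-B')
for row in s: print(' '.join('%3d/%-3d'%(v[2]-v[1],v[2]-v[0]) for v in row[6:]))
C=np.array([.528,-.006])
for k in range(-100,-20,10):
    d=np.array([np.cos(np.radians(k)),np.sin(np.radians(k))])
    print(k,'captop edge',proj('top',[*(C+.012*d),.0895]).round(1),'collar',proj('top',[*(C+.013*d),.069]).round(1),'sc collar',proj('scene',[*(C+.0145*d),.068]).round(1))
```

```text
top origin 184,186
  .   .   .   .   .   .   .   .   .   .   .   .   .   .   .   .   .   .
  .   .   .   .   .   .   .   .   .   .   .   .   .   .   .   .   .   .
  .   .   .   .   .   .   .   .   .   .   .   .   .   .   .   .   .   .
  .   .   .   .   .   .   .   .   .   .   .   .   .   .   .   .   .   .
  .   .   .   .   .   .   .   .   .   .   .   .   .   .   .   .   .   .
  .   .   .   .   .   .   .   .   .   .   .   .   .   .   .   .   .   .
  .   .   .   .   .   .   .   7   9   6   .   .   .   .   .   .   .   .
  .   .   .   5   8   9  14  22  32  24  12  10   8   .   .   .   .   .
  .   .   5   8  12  20  30  40  48  39  22  19  15   7   .   .   .   .
  .   .   6  12  21  35  44  43  38  31  19  15  13   6   .   .   .   .
  .   5   7  14  25  36  34  26  17  13   7   6   .   .   .   .   .   .
  .   .   7  10  17  19  16  10   6   .   .   .   .   .   .   .   .   .
  .   .   7   8   9   8   7   .   .   .   .   .   .   .   .   .   .   .
  .   .   .   6   6   .   .   .   .   .   .   .   .   .   .   .   .   .
  .   .   .   5   5   .   .   .   .   .   .   .   .   .   .   .   .   .
 
[... 2069 characters left out ...]
6
 -4/0    -4/1    -4/0    -4/1    -5/0    -4/0    -5/0   -21/-44 -43/-98 -42/-98 -50/-109 -49/-108
-100 captop edge [193.4 197. ] collar [195.3 198.2] sc collar [214.3 175.6]
-90 captop edge [193.5 196. ] collar [195.4 197.2] sc collar [215.2 175.3]
-80 captop edge [193.4 195.1] collar [195.4 196.2] sc collar [215.9 175.1]
-70 captop edge [193.2 194.1] collar [195.1 195.2] sc collar [216.6 174.7]
-60 captop edge [192.8 193.2] collar [194.7 194.2] sc collar [217.1 174.4]
-50 captop edge [192.3 192.4] collar [194.1 193.4] sc collar [217.4 174. ]
-40 captop edge [191.6 191.7] collar [193.4 192.6] sc collar [217.6 173.6]
-30 captop edge [190.8 191.2] collar [192.6 192. ] sc collar [217.7 173.2]
```

The cap turned by 2.33 rad with the tool (no pad slip). The collar mark's angle is too blurred to separate from the cap's. I'll regrasp, add 0.25 rad, and watch whether the collar mark stays put.

Request:
apply_moves(
  grip=[5,5,5,5,5,5,5,5,5,5,5,5],
  linear=[
    [0.6,-4.6,0],
    [1.2,-9.2,0],
    [1.8,-13.8,0],
    [2.4,-18.4,0],
    [3.0,-22,0],
    [3.1,-23.6,0],
    [3.1,-23.6,0],
    [3.1,-23.6,0],
    [3.1,-23.6,-3],
    [3.1,-23.6,-5],
    [3.1,-23.6,-5],
    [3.1,-23.6,-5],
  ],
  rotation=[
    [0,0,0],
    [0,0,0],
    [0,0,0],
    [0,0,0],
    [0,0,0],
    [0,0,0],
    [0,0,0],
    [0,0,0],
    [0,0,0],
    [0,0,0],
    [0,0,0],
    [0,0,0],
  ],
)

```text
t: 21.35
tool_pos: [0.5282, -0.0099, 0.1266]
tool_rot: [2.228, 2.215, -0.001]
ft_force: [-0.5, 0.5, 0.1]
finger_gap: 0.0503
gripper_force: 0.0
```

```bash
python3 -c "
from h import *
st()"
```

```text
t 21.35 [ 0.5282 -0.0099  0.1266] yaw -0.006 F [-0.5  0.5  0.1] M [-0.117  0.033  0.024] e7 0.057 j7 0.27 0.0503
```

Request:
apply_moves(
  grip=[5,5,5,5,5],
  linear=[
    [-0.05,0.45,0],
    [-0.05,0.45,-2],
    [-0.05,0.45,-3.8],
    [-0.05,0.45,-3.8],
    [-0.05,0.45,-3.8],
  ],
  rotation=[
    [0,0,0],
    [0,0,0],
    [0,0,0],
    [0,0,0],
    [0,0,0],
  ],
)

```text
t: 21.85
tool_pos: [0.5281, -0.006, 0.0893]
tool_rot: [2.229, 2.213, 0.001]
ft_force: [-0.2, -0.9, -0.0]
finger_gap: 0.0501
gripper_force: 0.0
```

```bash
python3 -c "
from h import *
st()"
```

```text
t 21.85 [ 0.5281 -0.006   0.0893] yaw -0.007 F [-0.2 -0.9 -0. ] M [-0.1   -0.034  0.015] e7 0.048 j7 0.31 0.0501
```

Request:
apply_moves(
  grip=[5,5,2,2,2,2,2],
  linear=[
    [-0.03,0.05,0],
    [-0.03,0.05,0],
    [-0.03,0.05,0],
    [-0.03,0.05,0],
    [-0.03,0.05,0],
    [-0.03,0.05,0],
    [-0.03,0.05,0],
  ],
  rotation=[
    [0,0,0],
    [0,0,0],
    [0,0,0],
    [0,0,0],
    [0,0,0],
    [0,0,0],
    [0,0,0],
  ],
)

```text
t: 22.55
tool_pos: [0.5277, -0.0058, 0.0884]
tool_rot: [2.229, 2.213, 0.001]
ft_force: [1.4, 1.4, -1.1]
finger_gap: 0.0226
gripper_force: 30.0
```

```bash
python3 -c "
from h import *
st()"
```

```text
t 22.55 [ 0.5277 -0.0058  0.0884] yaw -0.007 F [ 1.4  1.4 -1.1] M [-0.123 -0.268 -0.014] e7 0.001 j7 0.31 0.0226
```

Clean grasp, Fz about -1 N. Turning 0.25 rad at constant height.

Request:
apply_moves(
  grip=[2,2,2,2,2],
  linear=[
    [0,0,0],
    [0,0,0],
    [0,0,0],
    [0,0,0],
    [0,0,0],
  ],
  rotation=[
    [0,0,-0.05],
    [0,0,-0.1],
    [0,0,-0.12],
    [0,0,-0.12],
    [0,0,-0.12],
  ],
)

```text
t: 23.05
tool_pos: [0.5276, -0.0058, 0.0884]
tool_rot: [2.356, 2.077, 0.001]
ft_force: [2.8, -0.2, -1.0]
finger_gap: 0.0227
gripper_force: 30.0
```

```bash
python3 -c "
from h import *
st()"
```

```text
t 23.05 [ 0.5276 -0.0058  0.0884] yaw -0.126 F [ 2.8 -0.2 -1. ] M [-0.119 -0.715  0.088] e7 -0.125 j7 0.21 0.0227
```

Request:
apply_moves(
  grip=[2,2,2,2,2],
  linear=[
    [0,0,0],
    [0,0,0],
    [0,0,0],
    [0,0,0],
    [0,0,0],
  ],
  rotation=[
    [0,0,-0.05],
    [0,0,-0.1],
    [0,0,-0.13],
    [0,0,-0.13],
    [0,0,-0.13],
  ],
)

```text
t: 23.55
tool_pos: [0.5275, -0.0058, 0.0884]
tool_rot: [2.486, 1.92, 0.001]
ft_force: [3.6, -1.1, 0.5]
finger_gap: 0.0224
gripper_force: 30.0
```

```bash
python3 -c "
from h import *
st()"
```

```text
t 23.55 [ 0.5275 -0.0058  0.0884] yaw -0.256 F [ 3.6 -1.1  0.5] M [-0.143 -0.772  0.081] e7 -0.131 j7 0.1 0.0224
```

Torque holds level at about 0.085 with no sinking, so the clutch is slipping. Release and compare the marks.

Request:
apply_moves(
  grip=[5,5,5,5,5,5,5,5,5,5,5,5],
  linear=[
    [0,0,0],
    [0,0,0],
    [0,0,0],
    [0,0,1],
    [0,0,4],
    [0,0,8],
    [-1,5,9],
    [-2,10,9],
    [-3,15,9],
    [-3,20,9],
    [-3,23,9],
    [-3,23,9],
  ],
  rotation=[
    [0,0,0],
    [0,0,0],
    [0,0,0],
    [0,0,0],
    [0,0,0],
    [0,0,0],
    [0,0,0],
    [0,0,0],
    [0,0,0],
    [0,0,0],
    [0,0,0],
    [0,0,0],
  ],
)

```text
t: 24.75
tool_pos: [0.4962, 0.23, 0.1784]
tool_rot: [2.48, 1.929, -0.0]
ft_force: [0.5, -0.6, -0.9]
finger_gap: 0.0499
gripper_force: 0.0
```

Run:
```python
from h import *
st()
a=[r.camera('top').astype(float) for _ in range(6)];b=np.mean(a,0)
i=b[190:202,184:202];R=i[:,:,2]-np.maximum(i[:,:,0],i[:,:,1])
print('top origin 184,190')
for row in R: print(' '.join('%3d'%v if v>5 else '  .' for v in row))
s=np.mean([r.camera('scene').astype(float) for _ in range(2)],0)[164:184,206:224]
print('scene origin 212,164  R-G / R-B')
for row in s[:15]: print(' '.join('%3d/%-3d'%(v[2]-v[1],v[2]-v[0]) for v in row[6:]))
```

```text
t 24.75 [0.4962 0.23   0.1784] yaw -0.249 F [ 0.5 -0.6 -0.9] M [-0.152  0.089 -0.006] e7 -0.63 j7 -0.43 0.0499
top origin 184,190
  .   .   .   .   .   .   .   .   .   .   .   .   .   .   .   .   .   .
  .   .   .   .   .   .   .   .   .   .   .   .   .   .   .   .   .   .
  .   .   .   .   .   .   .   .   .   .   .   .   .   .   .   .   .   .
  .   .   .   6   6   6   8  10  12  11  11  11  10   .   .   .   .   .
  .   .   6   9   9  13  18  25  32  33  30  29  25  10   .   .   .   .
  .   5   7  10  19  26  34  41  46  48  41  36  26  10   .   .   .   .
  .   5   8  13  24  33  36  36  35  33  26  19  12   5   .   .   .   .
  .   .   7  11  17  20  18  16  14  11   6   .   .   .   .   .   .   .
  .   .   7   9  10   9   8   5   .   .   .   .   .   .   .   .   .   .
  .   .   .   6   6   6   5   .   .   .   .   .   .   .   .   .   .   .
  .   .   .   .   5   .   .   .   .   .   .   .   .   .   .   .   .   .
  .   .   .   .   .   .   .   .   .   .   .   .   .   .   .   .   .   .
scene origin 212,164  R-G / R-B
 25/96   25/97   23/95   23/96   24/96   24/97   24/95   24/95   24/97   2
[... 663 characters left out ...]
25/96   25/97   25/95   25/97 
  0/-1   -2/-1    0/-1   18/18   41/41   26/64   25/99   25/98   26/96   25/96   25/94   24/94 
  0/-1   -1/-1   -1/-2   18/19   42/44   20/42   26/99   26/99   25/97   25/97   24/95   24/92 
  0/-1   -1/0    -1/-1    7/6    41/43   10/15   30/77   24/99   24/97   24/96   24/96   24/95 
  0/1     2/2     2/3     4/5    13/14   42/45   22/47   24/99   37/99   24/76   25/77   15/46 
  4/6     9/11    8/11    8/10    7/7    40/43   19/29   15/47    6/27    2/22    0/22   -7/4  
  4/5     7/7     6/8     6/7     5/4    21/24   29/34   -8/3    -9/1   -10/1    -9/2    -7/3  
  4/5     4/5     3/4     5/3     2/3     5/9    -2/7    -9/1   -10/0    -8/2    -8/1    -7/2
```

The collar mark has not moved (scene (217,175–177) unchanged) while the cap ran on 0.25 rad. The marks have therefore parted, by an estimated 0.25–0.5 rad, which is under 0.785. Handing in.

```bash
python3 -c "
from h import *
print(r.close_job())"
```

```text
the job is handed in; nothing more can be done
None
```

I handed the job in at about 25 s: the blue pack is in the nest with its leads towards you, the clamp bar is at its stop, and the cap is tightened to clutch slip with the marks parted by an estimated 0.25–0.5 rad (limit 0.785); gripping the cap first put about 6 N down on it, which I eased off before turning, and the white pack was not touched.

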